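# Push the thick air tube home in the airbrush manifold

### The job

At the painters' table, take the thicker of the two aluminium air tubes out of its wooden block and push it, upright, into the larger push-in fitting of the air manifold, past the springy grip until it is fully home, then let go. Leave the thin tube standing in its block.

Things in the scene. Friction and masses are not known exactly. Their poses are not given: they have to be found in the camera images.
- thick_tube_grip (a point): Grip point of the thicker aluminium tube: 20 mm diameter, 115 mm long, about 90 g, upright. It lies on the axis, 85 mm above the foot and 30 mm below the top; z points up along the tube. The lowest 10 mm taper to 13 mm. It starts in a loose hole 30 mm deep in a fixed wooden block 70 x 70 mm, 40 mm tall: lift it 35 mm or more to clear the block.
- socket (a point): Mouth centre of the larger of two upright push-in fittings on the air manifold (fixed aluminium bar 55 x 190 mm, 45 mm tall): 87 mm above the table, z up. Steel barrel with flared black collar 44 mm outside; mouth 34 mm wide, narrowing in 10 mm to a 22 mm bore. The smaller fitting (mouth 26 mm wide, 79 mm above the table) lies 95 mm away along this point's -y and is not used.
- bore_floor (a point): Solid floor of the larger fitting's bore, on its axis, 42 mm below the mouth. The tube's foot rests here when fully home; its grip point is then 43 mm above the mouth. About 25 mm below the mouth hidden spring jaws stop the foot of a tube that is only dropped in; pushing it on past them takes roughly 8 to 15 N, and they then hold it. z up.
- thin_tube_grip (a point): Grip point of the thin aluminium tube, which is to be left alone: 12 mm diameter, 115 mm long, standing upright in the hole of its own fixed wooden block, 70 x 70 mm, 40 mm tall. The point lies on its axis 85 mm above its foot; z up along the tube.
Mind the look-alikes: they are no part of the job. What is shaped like the part that bears thick_tube_grip but black, blue or orange is not meant.

How it is judged:
By the outcome, as a careful person would: the job done as asked, in the order asked, and still so for the second after the job is handed in, with the robot touching nothing.
It also fails if it takes over 34 s, if anything falls off the work surface, if the arm or the gripper's body presses on something with over 40 N, if the wrist force passes 120 N, or if a joint passes its speed limit or range.

### The arm

A 6-joint arm with a two-finger parallel gripper is mounted at the origin on the work surface. World frame = base frame: x ahead of the robot, y to its left, z up, the work surface at z = 0. Lengths are in mm, angles in rad, forces in N, time in s.
With the tool pointing down it reaches from about 275 to 750 mm from the base axis. Payload 10.2 kg.
Tool frame: the origin (TCP) lies midway between the tips of the shut fingers; the grasp point (between the pads) lies 19 mm behind it; z points along the fingers, y is the line along which they close (so a half turn about z gives the same grasp; the last joint's range is limited). The gripper opens to 85 mm and grips with 20 to 120 N. Pads are 22 mm wide; open, the fingers measure 114 mm over their backs; the gripper's body (76 mm by 85 mm) begins 54 mm behind the grasp point. The pads swing forward as they close: fully open they stand 13 mm farther back than shut.
Start: joints at [1.096, 0.313, 1.498, -0, 1.331, -0.223], TCP at [130.815, 508.447, 206.594] pointing down, gripper open.
Joint ranges: [-2.94, 2.94], [-0.97, 2.17], [0.19, 2.56], [-1.23, 4.37], [0.02, 3.11], [-2.88, 2.88]. Speed limits (rad/s): [2.39, 2.39, 3.01, 3.14, 3.14, 3.14].

### API

Orientations are given as a unit quaternion [w, x, y, z].
In Python, from rig import sense, capture, finish_job, find_in, place_of gives the robot as it stands. The module is installed in compiled form; this text tells all that it offers.
- The arm moves only by the shell command python3 -m jog 'ROWS' [FORCE]. ROWS is JSON, a list of rows, each an object of numbers: "tx", "ty", "tz": the shift along the tool's x, y, z in mm; "ax", "ay", "az": the turn, a rotation vector about the tool's x, y, z in rad; "jaw": the closure, from -1 (fully open) to 1 (shut), so that 0 is half open. In form: [{"tx": .., "ty": .., "tz": .., "ax": .., "ay": .., "az": .., "jaw": ..}, ...]. A call has 1 to 5 rows; each row shifts and turns the commanded pose from where the row before left it, along the tool's axes as they then stand; what a row does not reach is not made up. A row lasts 1/8 s, in which the tool goes at most 62.5 mm and 10.7 degrees, less where a joint would pass 70% of its speed; a pose out of reach is approached as far as the arm can. A call with a gripper value outside its range is refused whole. The fingers move at their own pace and stop on an object; FORCE is the grip in N (left out, the last holds). Time passes only in rows, so rows that do not move let the fingers close. It gives the time, the measured TCP pose, the force, the opening and the grip force at its end, in the units of the state.
- sense(): the state, without advancing time (a new reading comes with each control period).
- capture(name): name is "scene" or "top" or "wrist"; returns a dict with "color" (420x560x3 uint8, red, green, blue), "depth" (420x560 float32, mm along the optical axis (not along the pixel's ray), 0 where there is no reading), "fx", "fy", "cx", "cy" (pixels), "camera_from_world" (4x4, takes a point from world to camera coordinates); the wrist camera has in their place "mount" (4x4, takes a point from camera to tool coordinates, whose origin is the TCP and whose axes are the flange's). Camera axes: x right, y up, looking along -z (the intrinsics and any distortion apply to the point x, -y, -z); pixel columns grow to the right and rows downward; lengths in mm; the calibration is good to about 2 mm. A picture is of the moment at which its call begins: read the wrist's pose just before it.
- finish_job(): hands the job in; it is judged then, once.
Trained networks look in the newest picture that a camera, given by its name, has taken for a name from the list of things; names that differ only in an ending like _2 or _b are one class to them, and where a whole thing is asked for, a point or a joint stands for the part that bears it (a point fixed in the world has none). Each returns a list of dicts, best first, with "conf" (0 to 1); they miss things now and then, are a little off and sometimes report something else, mostly with a low value. They report only what shows in the picture. A call takes as long as a camera call. They do not tell look-alikes from the thing itself.
- find_in(query, camera): "centre" ([column, row] in pixels, amid what is visible of it).
- place_of(query, camera): "centre" ([column, row] in pixels: a listed point, or the origin of a listed thing).
The state is a dict: "time_s": time; "joints": joint angles; "dq": joint speeds; "tau": joint torques, N m; "eef_pos": TCP position; "ee_rot": TCP orientation; "force": force on the tool from outside, world axes, zero at the start; "wrist_torque": the same for the moment, N m; "grip_width": opening from 0.0 (shut) to 1.0 (fully open); "grip_force": force on a finger pad.
Only numpy, scipy, OpenCV 4.12 (cv2) and the standard library are available. Lean on these libraries where they do the work, as an engineer would, in place of code of your own. Each camera call takes 0.05 s, during which the arm holds its last target. There are 200 camera calls.

## Working session

There is one attempt and no reset: what is moved stays moved. The work goes in short steps, Python scripts to look and compute and a shell command to move; the robot and the scene stay as the last step left them, time stands still between calls to the robot, and variables do not carry over. Pictures are saved under pics/ and viewed, at most 10 in all, crops included, and the job is handed in when it is done.

```bash
mkdir -p pics
cat > h.py <<'E'
import numpy as np,cv2
from scipy.spatial.transform import Rotation as R
from rig import sense,capture,finish_job,find_in,place_of
def cam(name):
    s=sense(); c=capture(name)
    if name=="wrist":
        q=s["ee_rot"]; T=np.eye(4); T[:3,:3]=R.from_quat([q[1],q[2],q[3],q[0]]).as_matrix(); T[:3,3]=s["eef_pos"]
        c["W"]=T@c["mount"]
    else: c["W"]=np.linalg.inv(c["camera_from_world"])
    return c
def ray(c,p):
    d=np.array([(p[0]-c["cx"])/c["fx"],-(p[1]-c["cy"])/c["fy"],-1.0])
    return c["W"][:3,3],c["W"][:3,:3]@d
def atz(c,p,z):
    o,d=ray(c,p); return o+d*(z-o[2])/d[2]
def bydepth(c,p):
    o,d=ray(c,p); return o+d*c["depth"][int(round(p[1])),int(round(p[0]))]
def save(c,n): cv2.imwrite("pics/"+n,c["color"][:,:,::-1])
E
python3 - <<'E'
from h import *
s=sense();print({k:np.round(v,3) for k,v in s.items()})
Z=dict(thick_tube_grip=95,socket=87,thin_tube_grip=95)
print([k for k in capture("top")])
ims=[]
for n in ("scene","top"):
    c=cam(n);ims.append(c["color"])
    for k,z in Z.items():
        for r in place_of(k,n)[:4]: print(n,k,np.round(r["centre"],1),round(r["conf"],2),np.round(atz(c,r["centre"],z)),np.round(bydepth(c,r["centre"])))
save({"color":cv2.resize(np.vstack(ims),None,fx=.71,fy=.71)},"a.png")
E
```

```text
{'time_s': np.float64(0.0), 'joints': array([ 1.096,  0.313,  1.498,  0.   ,  1.331, -0.223]), 'dq': array([-0.   , -0.002,  0.   ,  0.001, -0.   ,  0.   ]), 'tau': array([-1.0000e-03, -4.1227e+01, -2.5975e+01, -0.0000e+00,  4.0000e-03,
       -0.0000e+00]), 'eef_pos': array([130.682, 508.174, 206.032]), 'ee_rot': array([-0.   ,  0.126,  0.992, -0.001]), 'force': array([ 0.083, -0.142, -0.534]), 'wrist_torque': array([-0.001, -0.025, -0.017]), 'grip_force': np.float64(0.0), 'grip_width': np.float64(1.003)}
['color', 'depth', 'fx', 'fy', 'cx', 'cy', 'camera_from_world']
scene thick_tube_grip [313.5 224.1] 0.76 [498. 100.  95.] [496.  97.  90.]
scene thick_tube_grip [281.9 250.7] 0.73 [572. 112.  95.] [573. 113.  98.]
scene thick_tube_grip [313.6 289.3] 0.72 [573. 196.  95.] [576. 198. 103.]
scene thick_tube_grip [227.3 228.8] 0.65 [620.  25.  95.] [620.  24.  93.]
scene socket [229.  141.5] 0.78 [ 507. -150.   87.] [ 499. -165.   70.]
scene thin_tube_grip [401.5 293.9] 0.76 [469. 279.  95.] [467. 278.  91.]
top thick_tube_grip [205.8 183.2] 0.74 [573. 191.  95.] [571. 188. 115.]
top thick_tube_grip [249.7 228.7] 0.57 [480. 105.  95.] [480. 104. 114.]
top thick_tube_grip [249.6 184.9] 0.55 [568. 104.  95.] [565. 102. 117.]
top thick_tube_grip [289.9 158.1] 0.46 [620.  21.  95.] [617.  22. 116.]
top socket [376.9 211.7] 0.72 [ 508. -153.   87.] [ 509. -161.   50.]
top thin_tube_grip [160.4 243.4] 0.6 [455. 284.  95.] [454. 297.  39.]
```

View pics/a.png

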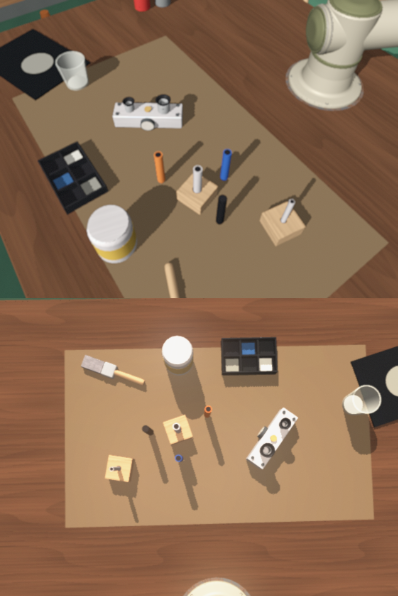

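Candidates for the thick tube in the scene view:
- (282,251): silver, in the wooden block. It fits: aluminium, in a block, and thick.
- (313,224): blue.
- (314,289): black.
- (227,229): orange.

The silver one at (401,294) is the thin tube. I'll confirm the tube and the two fittings in one crop.

Run:
```python
from h import *
c=cam("scene");t=cam("top")
a=cv2.resize(c["color"][110:350,140:440],(800,640))[:, :]
a=cv2.resize(c["color"][110:350,140:440],(400,320));a2=cv2.resize(c["color"][120:190,150:270],(400,233))
b=cv2.resize(t["color"][150:270,140:290],(400,320));b2=cv2.resize(t["color"][145:240,340:430],(400,422))[:233]
b2=cv2.resize(t["color"][150:240,335:435],(400,233*1))
save({"color":np.hstack([np.vstack([a,a2]),np.vstack([b,b2])])},"b.png")
```

```text
(no output)
```

View pics/b.png

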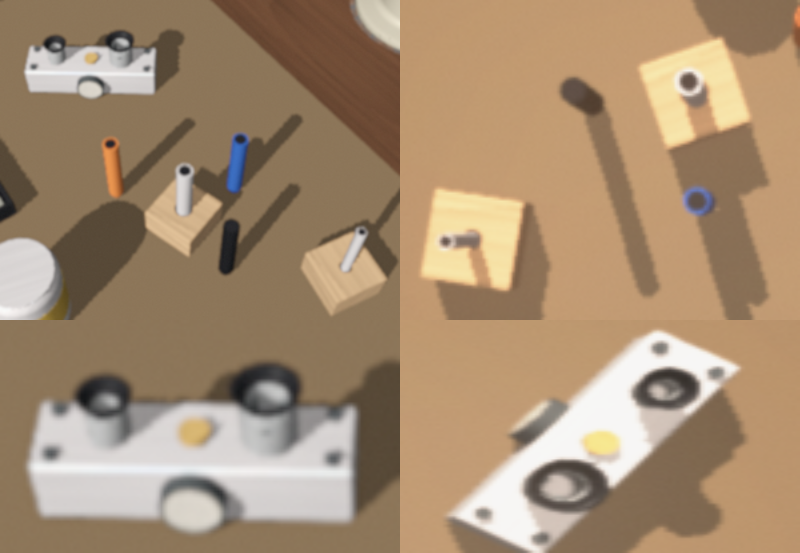

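The crop confirms it: the silver tube in its block is the thick one, at scene (282,251) and top (250,185). The larger fitting is the one at scene (229,141) and top (377,212). Next I move above the tube.

```bash
python3 -m jog '[{"tx":-52,"ty":-28,"jaw":0},{"tx":-52,"ty":-28,"jaw":0},{"tx":-52,"ty":-28,"jaw":0},{"tx":-52,"ty":-28,"jaw":0},{"tx":-52,"ty":-28,"jaw":0}]' 60
python3 -m jog '[{"tx":-52,"ty":-28,"jaw":0},{"tx":-52,"ty":-28,"jaw":0},{"tx":-52,"ty":-28,"jaw":0},{"tx":-52,"ty":-28,"jaw":0},{"jaw":0}]'
cat > look.py <<'E'
from h import *
import sys
s=sense();print(s["time_s"],np.round(s["eef_pos"],1),np.round(s["ee_rot"],3),np.round(s["joints"],2))
Z=dict(thick_tube_grip=95,socket=87)
for n in ("wrist","top"):
    c=cam(n)
    if n=="wrist": save(c,sys.argv[1]);print(np.round(c["mount"],3).tolist())
    for k,z in Z.items():
        for r in place_of(k,n)[:4]: print(n,k,np.round(r["centre"],1),round(r["conf"],2),np.round(atz(c,r["centre"],z),1),np.round(bydepth(c,r["centre"])))
E
python3 look.py c.png
```

```text
0.55 [130.8 508.4 206.6] [-0.     0.126  0.992 -0.   ] [ 1.1   0.31  1.5   0.    1.33 -0.22]
[[-0.0, 0.949, 0.315, 80.416], [1.0, 0.001, -0.001, 0.904], [-0.001, 0.315, -0.949, -167.092], [0.0, 0.0, 0.0, 1.0]]
top thick_tube_grip [254.2 230.4] 0.67 [476.1  96.4  95. ] [476.  99.  30.]
top thick_tube_grip [205.9 186.6] 0.64 [566.2 191.3  95. ] [565. 189. 113.]
top thick_tube_grip [292.1 158.8] 0.54 [618.5  16.8  95. ] [615.  18. 116.]
top thick_tube_grip [250.5 182.6] 0.44 [572.2 101.7  95. ] [569. 100. 125.]
top socket [379.3 211.5] 0.66 [ 508.2 -157.7   87. ] [ 509. -161.   70.]schema error: expected keys tx, ty, tz, ax, ay, az, jaw
schema error: expected keys tx, ty, tz, ax, ay, az, jaw
```

View pics/c.png

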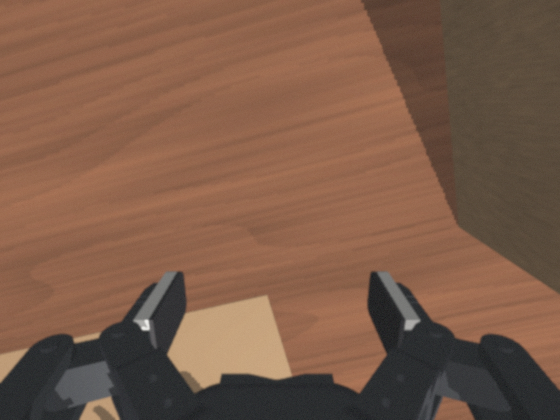

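The jog was refused because every row needs all its keys. The picture shows only the fingers, the table edge and a dark box at the upper right, which is off my path. I'll resend.

```bash
python3 -m jog '[{"tx":-52,"ty":-28,"tz":0,"ax":0,"ay":0,"az":0,"jaw":0},{"tx":-52,"ty":-28,"tz":0,"ax":0,"ay":0,"az":0,"jaw":0},{"tx":-52,"ty":-28,"tz":0,"ax":0,"ay":0,"az":0,"jaw":0},{"tx":-52,"ty":-28,"tz":0,"ax":0,"ay":0,"az":0,"jaw":0},{"tx":-52,"ty":-28,"tz":0,"ax":0,"ay":0,"az":0,"jaw":0}]' 60
python3 -m jog '[{"tx":-52,"ty":-28,"tz":0,"ax":0,"ay":0,"az":0,"jaw":0},{"tx":-52,"ty":-28,"tz":0,"ax":0,"ay":0,"az":0,"jaw":0},{"tx":-52,"ty":-28,"tz":0,"ax":0,"ay":0,"az":0,"jaw":0},{"tx":-40,"ty":-28,"tz":0,"ax":0,"ay":0,"az":0,"jaw":0},{"tx":0,"ty":0,"tz":0,"ax":0,"ay":0,"az":0,"jaw":0}]'
python3 look.py d.png
```

```text
time_s: 1.48
eef_pos: [348.9, 306.6, 206.8]
ee_rot: [0.0, 0.126, 0.992, 0.0]
force: [0.0, 0.7, 0.2]
grip_width: 0.501
grip_force: 0.0
time_s: 2.1
eef_pos: [511.1, 148.4, 206.0]
ee_rot: [-0.0, 0.128, 0.992, -0.0]
force: [-0.3, 0.5, 0.6]
grip_width: 0.503
grip_force: 0.0
2.1 [511.1 148.4 206. ] [-0.     0.128  0.992 -0.   ] [ 0.06  0.33  1.48 -0.    1.34 -1.25]
[[-0.0, 0.949, 0.315, 80.419], [1.0, 0.001, -0.001, 0.907], [-0.001, 0.315, -0.949, -167.092], [0.0, 0.0, 0.0, 1.0]]
wrist thick_tube_grip [248.2 267.8] 0.86 [572.9 104.7  95. ] [566. 108. 109.]
wrist thick_tube_grip [218.7 183.5] 0.57 [484.9 102.9  95. ] [481. 107. 114.]
top thick_tube_grip [250.8 182.8] 0.44 [571.8 101.1  95. ] [569. 100. 124.]
top thick_tube_grip [290.  155.9] 0.44 [624.5  20.9  95. ] [621.  22. 115.]
top thick_tube_grip [250.3 226. ] 0.41 [485.1 104.   95. ] [482.  91. 335.]
top socket [375.7 215.8] 0.69 [ 499.6 -150.1   87. ] [ 501. -159.   43.]
```

View pics/d.png

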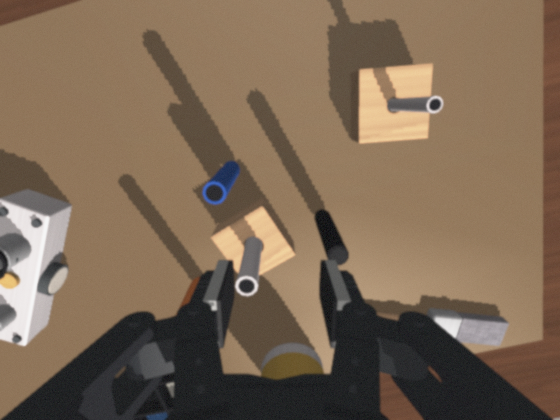

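The tool now looks down on the scene. The thick tube's rim is at (247,285), the blue tube's at (213,192), and the black tube is at (332,240). The manifold is on the left. I'll compute the offset from the rim and the grip point.

Run:
```python
from h import *
c=cam("wrist")
print("rim",atz(c,[247,285.5],125),"exit of hole",atz(c,[251,248],40))
P=[atz(c,r["centre"],95) for r in place_of("thick_tube_grip","wrist")[:1]];print(P)
s=sense();q=s["ee_rot"];Rm=R.from_quat([q[1],q[2],q[3],q[0]]).as_matrix()
for t in (atz(c,[247,285.5],125),P[0]): print(Rm.T@(t-s["eef_pos"]))
print(Rm.round(3))
# rim by brightness
g=cv2.resize(c["color"][200:320,190:320],None,fx=5,fy=5,interpolation=cv2.INTER_CUBIC);save({"color":g},"e.png")
```

```text
rim [573.35910772 109.20818207 125.        ] exit of hole [575.55521796 105.68641835  40.        ]
[array([571.47381608, 105.3019595 ,  95.        ])]
[-72.56439944 -25.0859619   81.82028117]
[-71.69972638 -29.34180456 111.81949854]
[[-0.969  0.248  0.   ]
 [ 0.248  0.969  0.   ]
 [-0.     0.    -1.   ]]
```

View pics/e.png

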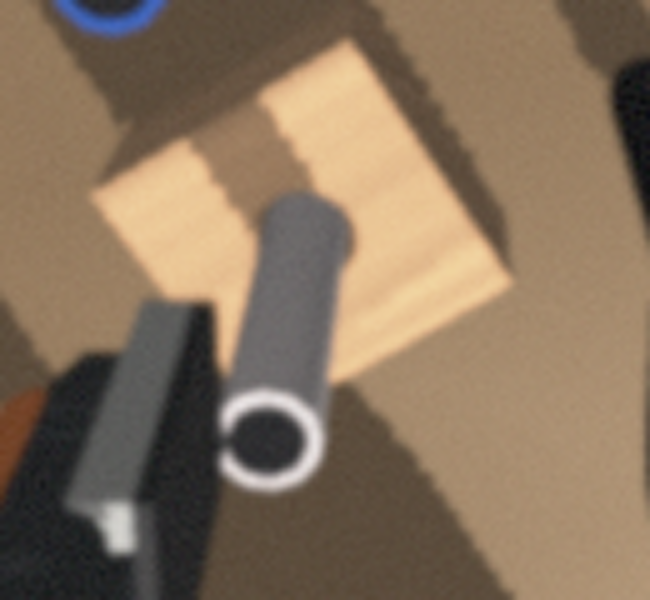

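The refined rim centre is (244,288), so the tool offset is about (-73,-28). I descend over the tube and grasp it.

```bash
python3 -m jog '[{"tx":-36,"ty":-14,"tz":0,"ax":0,"ay":0,"az":0,"jaw":-0.1},{"tx":-37,"ty":-14,"tz":0,"ax":0,"ay":0,"az":0,"jaw":-0.1},{"tx":0,"ty":0,"tz":30,"ax":0,"ay":0,"az":0,"jaw":-0.1},{"tx":0,"ty":0,"tz":28,"ax":0,"ay":0,"az":0,"jaw":-0.1},{"tx":0,"ty":0,"tz":0,"ax":0,"ay":0,"az":0,"jaw":-0.1}]' 100
python3 - <<'E'
from h import *
print(sense()["eef_pos"])
c=cam("wrist");save({"color":c["color"]},"f.png")
for r in place_of("thick_tube_grip","wrist")[:2]: print(r,atz(c,r["centre"],95))
E
```

```text
time_s: 3.12
eef_pos: [572.3, 105.8, 147.1]
ee_rot: [-0.002, 0.125, 0.992, -0.0]
force: [0.0, -0.3, 0.8]
grip_width: 0.546
grip_force: 0.0
[572.28427096 105.83932717 147.07147658]
{'centre': [183.2, 295.7], 'conf': 0.95} [615.47708654  19.15712966  95.        ]
{'centre': [237.6, 104.0], 'conf': 0.82} [487.52135678 102.43936318  95.        ]
```

View pics/f.png

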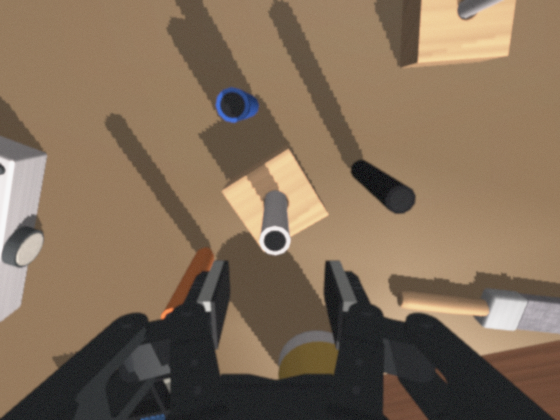

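The rim at (275,241) is midway between the fingers, with no neighbour in the way. I go down 70 mm and close.

```bash
python3 - <<'E'
from h import *
c=cam("wrist");print(atz(c,[275,241],125))
E
python3 -m jog '[{"tx":0,"ty":1,"tz":24,"ax":0,"ay":0,"az":0,"jaw":-0.1},{"tx":0,"ty":0,"tz":24,"ax":0,"ay":0,"az":0,"jaw":-0.1},{"tx":0,"ty":0,"tz":22,"ax":0,"ay":0,"az":0,"jaw":-0.1},{"tx":0,"ty":0,"tz":0,"ax":0,"ay":0,"az":0,"jaw":0.2},{"tx":0,"ty":0,"tz":0,"ax":0,"ay":0,"az":0,"jaw":0.5}]'
python3 -m jog '[{"tx":0,"ty":0,"tz":0,"ax":0,"ay":0,"az":0,"jaw":1},{"tx":0,"ty":0,"tz":0,"ax":0,"ay":0,"az":0,"jaw":1},{"tx":0,"ty":0,"tz":0,"ax":0,"ay":0,"az":0,"jaw":1}]'
```

```text
[577.92354308 104.80682652 125.        ]
time_s: 3.9
eef_pos: [574.5, 106.5, 80.3]
ee_rot: [0.001, 0.126, 0.992, 0.0]
force: [-0.2, -0.0, 0.2]
grip_width: 0.255
grip_force: 0.0
time_s: 4.28
eef_pos: [574.7, 106.3, 80.6]
ee_rot: [0.002, 0.126, 0.992, 0.0]
force: [-0.3, -1.5, 7.0]
grip_width: 0.19
grip_force: 97.7
```

```bash
python3 -m jog '[{"tx":0,"ty":0,"tz":-15,"ax":0,"ay":0,"az":0,"jaw":1},{"tx":0,"ty":0,"tz":-25,"ax":0,"ay":0,"az":0,"jaw":1},{"tx":0,"ty":0,"tz":-40,"ax":0,"ay":0,"az":0,"jaw":1},{"tx":0,"ty":0,"tz":-40,"ax":0,"ay":0,"az":0,"jaw":1},{"tx":0,"ty":0,"tz":-10,"ax":0,"ay":0,"az":0,"jaw":1}]'
python3 - <<'E'
from h import *
s=sense();print(s["eef_pos"])
c=cam("wrist");w=c["color"]
for r in place_of("socket","wrist")[:2]: print(r,atz(c,r["centre"],87))
t=cam("scene")
for r in place_of("socket","scene")[:2]: print(r,atz(t,r["centre"],87))
save({"color":np.hstack([cv2.resize(w,(400,300)),cv2.resize(t["color"][80:290,140:420],(400,300))])},"g.png")
E
```

```text
time_s: 4.9
eef_pos: [574.5, 106.6, 212.0]
ee_rot: [0.003, 0.125, 0.992, 0.0]
force: [-0.2, 0.3, -1.0]
grip_width: 0.194
grip_force: 97.9
[574.47906731 106.56768434 212.03602139]
{'centre': [232.3, 152.9], 'conf': 0.61} [ 517.98089861 -121.26311994   87.        ]
{'centre': [231.9, 140.5], 'conf': 0.59} [ 501.15731969 -149.15038319   87.        ]
```

View pics/g.png

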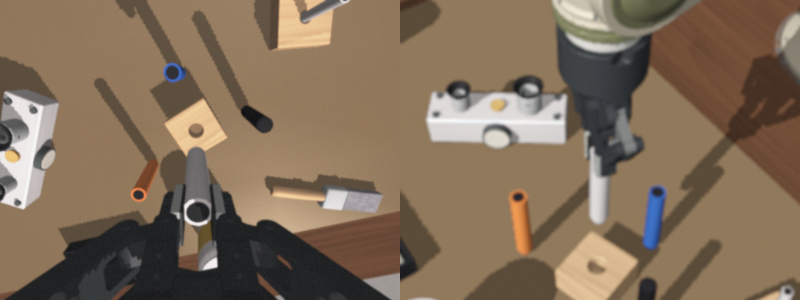

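The tube is held upright and clear of its block. I move beside the socket, about 55 mm past it, so the wrist camera sees the mouth.

```bash
python3 -m jog '[{"tx":-5,"ty":-25,"tz":0,"ax":0,"ay":0,"az":0,"jaw":1},{"tx":-9,"ty":-45,"tz":0,"ax":0,"ay":0,"az":0,"jaw":1},{"tx":-9,"ty":-45,"tz":0,"ax":0,"ay":0,"az":0,"jaw":1},{"tx":-9,"ty":-45,"tz":0,"ax":0,"ay":0,"az":0,"jaw":1},{"tx":-9,"ty":-45,"tz":0,"ax":0,"ay":0,"az":0,"jaw":1}]'
python3 -m jog '[{"tx":-5,"ty":-36,"tz":0,"ax":0,"ay":0,"az":0,"jaw":1},{"tx":-5,"ty":-20,"tz":0,"ax":0,"ay":0,"az":0,"jaw":1},{"tx":0,"ty":0,"tz":0,"ax":0,"ay":0,"az":0,"jaw":1}]'
python3 - <<'E'
from h import *
s=sense();print(s["eef_pos"],s["ee_rot"])
c=cam("wrist");save({"color":cv2.resize(c["color"],(800,600))},"h.png")
for r in place_of("socket","wrist")[:2]: print(r,atz(c,r["centre"],87))
for r in place_of("thick_tube_grip","wrist")[:2]: print(r)
E
```

```text
time_s: 5.72
eef_pos: [561.5, -103.6, 207.0]
ee_rot: [-0.001, 0.126, 0.992, 0.0]
force: [0.1, -0.2, -0.7]
grip_width: 0.19
grip_force: 97.9
time_s: 6.1
eef_pos: [557.8, -159.5, 207.6]
ee_rot: [-0.001, 0.126, 0.992, 0.0]
force: [0.1, 0.1, -1.4]
grip_width: 0.193
grip_force: 98.0
[ 557.79620751 -159.54212193  207.61444152] [-7.55441316e-04  1.26271300e-01  9.91995391e-01  3.62616741e-04]
{'centre': [466.4, 211.4], 'conf': 0.59}
```

View pics/h.png

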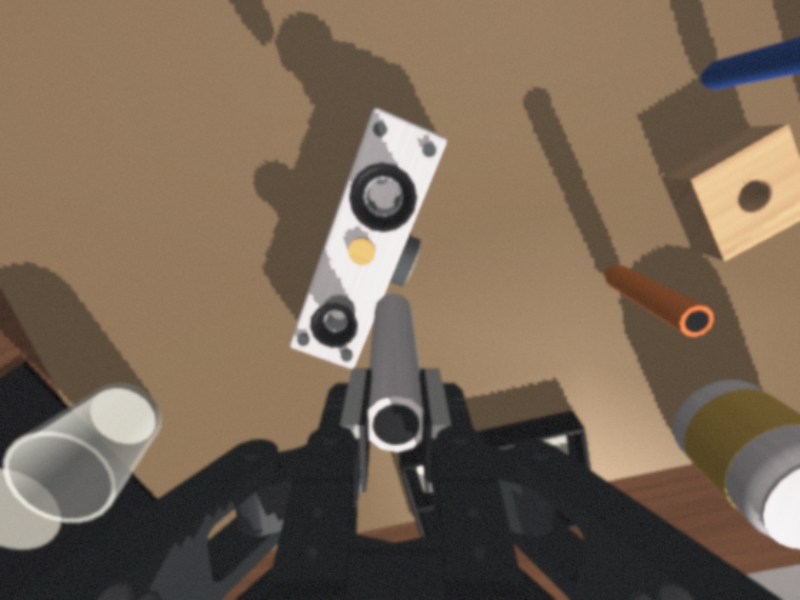

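The picture shows the large mouth at (268,137) in original pixels, the small one at (234,225), the tube's rim at (277,295) and its foot near (275,212). I'll fit the collar and get the tube's own axis in the tool frame.

Run:
```python
from h import *
c=cam("wrist");s=sense();q=s["ee_rot"];Rm=R.from_quat([q[1],q[2],q[3],q[0]]).as_matrix()
g=cv2.cvtColor(c["color"],cv2.COLOR_RGB2GRAY)
m=((g<60)*255).astype(np.uint8);m2=np.zeros_like(m);m2[105:170,235:300]=m[105:170,235:300]
cs,h=cv2.findContours(m2,cv2.RETR_CCOMP,cv2.CHAIN_APPROX_NONE)
for k in cs:
    if len(k)>25:
        e=cv2.fitEllipse(k);w=atz(c,e[0],87);print(np.round(e[0],1),np.round(e[1],1),w.round(1),"tool",(Rm.T@(w-s["eef_pos"])).round(1))
e=atz(c,(268.1,137.2),87);print(e,"depth pts",bydepth(c,(268+22,137)),bydepth(c,(268,137+20)))
z0=s["eef_pos"][2]
for p,dz in (((277,296),45),((275.3,207+7),-70)): 
    w=atz(c,p,z0+dz);print("tube",(Rm.T@(w-s["eef_pos"])).round(1))
a=atz(c,(268.1,137.2),87);b=atz(c,(234,225),79);print("spacing",np.linalg.norm((a-b)[:2]))
```

```text
[266.1 138.2] [41.7 43.7] [ 505.2 -152.5   87. ] tool [ 52.6  -8.  121.5]
[265.9 136.5] [29.8 30.9] [ 503.8 -152.3   87. ] tool [ 54.   -8.2 121.5]
[ 504.83428921 -150.60951938   87.        ] depth pts [ 509.55376928 -131.73071631   86.40781124] [ 522.05478385 -155.32075087   84.92754276]
tube [  0.1   1.2 -45. ]
tube [-1.   0.1 70. ]
spacing 93.15026398215865
```

```bash
python3 -m jog '[{"tx":26,"ty":-4,"tz":0,"ax":0,"ay":0,"az":0,"jaw":1},{"tx":27,"ty":-4,"tz":0,"ax":0,"ay":0,"az":0,"jaw":1},{"tx":0,"ty":0,"tz":20,"ax":0,"ay":0,"az":0,"jaw":1},{"tx":0,"ty":0,"tz":20,"ax":0,"ay":0,"az":0,"jaw":1},{"tx":0,"ty":0,"tz":0,"ax":0,"ay":0,"az":0,"jaw":1}]'
python3 - <<'E'
from h import *
s=sense();print(s["eef_pos"])
c=cam("wrist");t=cam("top");sc=cam("scene")
f=lambda a:cv2.resize(a,(400,300),interpolation=cv2.INTER_CUBIC)
save({"color":np.hstack([f(c["color"][180:300,200:360]),f(sc["color"][90:180,170:290])])},"i.png")
E
```

```text
time_s: 6.92
eef_pos: [504.2, -152.5, 167.7]
ee_rot: [-0.001, 0.125, 0.992, 0.001]
force: [0.2, 0.7, -0.5]
grip_width: 0.198
grip_force: 97.9
[ 504.19391717 -152.47718271  167.72315587]
```

View pics/i.png

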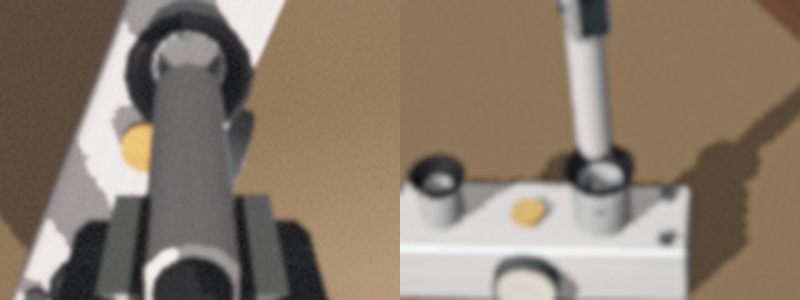

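The foot sits over the mouth, at crop (188,70) against a collar centre of (188,75), and within about 2 mm in the scene view. I lower into the funnel and feel the side forces.

```bash
python3 -m jog '[{"tx":0,"ty":0,"tz":8,"ax":0,"ay":0,"az":0,"jaw":1},{"tx":0,"ty":0,"tz":8,"ax":0,"ay":0,"az":0,"jaw":1},{"tx":0,"ty":0,"tz":4,"ax":0,"ay":0,"az":0,"jaw":1},{"tx":0,"ty":0,"tz":0,"ax":0,"ay":0,"az":0,"jaw":1}]'
python3 -m jog '[{"tx":0,"ty":0,"tz":4,"ax":0,"ay":0,"az":0,"jaw":1},{"tx":0,"ty":0,"tz":0,"ax":0,"ay":0,"az":0,"jaw":1}]'
python3 -c "
from h import *;s=sense();print(s['wrist_torque'])"
```

```text
time_s: 7.58
eef_pos: [504.5, -153.5, 148.3]
ee_rot: [-0.0, 0.126, 0.992, 0.0]
force: [0.6, 0.4, -0.3]
grip_width: 0.196
grip_force: 98.0
time_s: 7.82
eef_pos: [504.6, -153.5, 144.4]
ee_rot: [-0.0, 0.126, 0.992, 0.0]
force: [-0.1, -0.3, -1.0]
grip_width: 0.192
grip_force: 98.0
[ 0.00201744 -0.0145829  -0.01558599]
```

```bash
python3 -m jog '[{"tx":0,"ty":0,"tz":3,"ax":0,"ay":0,"az":0,"jaw":1},{"tx":0,"ty":0,"tz":3,"ax":0,"ay":0,"az":0,"jaw":1},{"tx":0,"ty":0,"tz":0,"ax":0,"ay":0,"az":0,"jaw":1}]'
python3 -m jog '[{"tx":0,"ty":0,"tz":3,"ax":0,"ay":0,"az":0,"jaw":1},{"tx":0,"ty":0,"tz":0,"ax":0,"ay":0,"az":0,"jaw":1}]'
python3 -c "
from h import *;s=sense();print(s['wrist_torque'])"
```

```text
time_s: 8.2
eef_pos: [504.5, -153.5, 138.3]
ee_rot: [-0.0, 0.126, 0.992, 0.0]
force: [-0.4, 0.5, -1.3]
grip_width: 0.192
grip_force: 98.0
time_s: 8.45
eef_pos: [504.6, -153.4, 135.4]
ee_rot: [-0.0, 0.126, 0.992, 0.0]
force: [0.1, 1.0, -1.1]
grip_width: 0.196
grip_force: 97.9
[ 0.2702584  -0.04632292  0.06704922]
```

```bash
python3 -m jog '[{"tx":0,"ty":0.5,"tz":2,"ax":0,"ay":0,"az":0,"jaw":1},{"tx":0,"ty":0,"tz":2,"ax":0,"ay":0,"az":0,"jaw":1},{"tx":0,"ty":0,"tz":0,"ax":0,"ay":0,"az":0,"jaw":1}]'
python3 -c "
from h import *;s=sense();print(s['wrist_torque'])"
python3 -m jog '[{"tx":0,"ty":0,"tz":2,"ax":0,"ay":0,"az":0,"jaw":1},{"tx":0,"ty":0,"tz":2,"ax":0,"ay":0,"az":0,"jaw":1},{"tx":0,"ty":0,"tz":0,"ax":0,"ay":0,"az":0,"jaw":1}]'
python3 -c "
from h import *;s=sense();print(s['wrist_torque'])"
```

```text
time_s: 8.82
eef_pos: [504.9, -153.3, 131.7]
ee_rot: [0.0, 0.126, 0.992, -0.0]
force: [0.4, 0.4, 2.2]
grip_width: 0.196
grip_force: 98.3
[-0.03491548 -0.02692429 -0.0417743 ]
time_s: 9.2
eef_pos: [504.6, -153.0, 127.1]
ee_rot: [-0.0, 0.126, 0.992, 0.0]
force: [0.9, -0.9, -3.5]
grip_width: 0.197
grip_force: 97.8
[-0.06031893 -0.26505797  0.04048953]
```

```bash
python3 -m jog '[{"tx":0,"ty":0,"tz":2,"ax":0,"ay":0,"az":0,"jaw":1},{"tx":0,"ty":0,"tz":2,"ax":0,"ay":0,"az":0,"jaw":1},{"tx":0,"ty":0,"tz":0,"ax":0,"ay":0,"az":0,"jaw":1}]'
python3 -m jog '[{"tx":0,"ty":0,"tz":2,"ax":0,"ay":0,"az":0,"jaw":1},{"tx":0,"ty":0,"tz":2,"ax":0,"ay":0,"az":0,"jaw":1},{"tx":0,"ty":0,"tz":0,"ax":0,"ay":0,"az":0,"jaw":1}]'
python3 -c "
from h import *;s=sense();print(s['wrist_torque'])"
```

```text
time_s: 9.57
eef_pos: [504.5, -153.1, 123.2]
ee_rot: [-0.0, 0.126, 0.992, 0.0]
force: [1.0, -1.2, -0.8]
grip_width: 0.199
grip_force: 98.1
time_s: 9.95
eef_pos: [504.5, -153.0, 119.1]
ee_rot: [-0.0, 0.126, 0.992, 0.0]
force: [0.7, -0.2, -0.2]
grip_width: 0.193
grip_force: 98.1
[-0.07117161 -0.10346827 -0.02877158]
```

```bash
python3 -m jog '[{"tx":0,"ty":0,"tz":2,"ax":0,"ay":0,"az":0,"jaw":1},{"tx":0,"ty":0,"tz":1,"ax":0,"ay":0,"az":0,"jaw":1},{"tx":0,"ty":0,"tz":0,"ax":0,"ay":0,"az":0,"jaw":1}]'
python3 -m jog '[{"tx":0,"ty":0,"tz":1,"ax":0,"ay":0,"az":0,"jaw":1},{"tx":0,"ty":0,"tz":1,"ax":0,"ay":0,"az":0,"jaw":1},{"tx":0,"ty":0,"tz":0,"ax":0,"ay":0,"az":0,"jaw":1}]'
```

```text
time_s: 10.32
eef_pos: [504.7, -153.0, 116.3]
ee_rot: [-0.0, 0.126, 0.992, 0.0]
force: [-0.5, 0.1, 0.9]
grip_width: 0.193
grip_force: 98.2
time_s: 10.7
eef_pos: [505.3, -153.3, 115.6]
ee_rot: [0.001, 0.126, 0.992, -0.0]
force: [-1.0, 1.4, 9.6]
grip_width: 0.197
grip_force: 99.3
```

```bash
python3 -m jog '[{"tx":0,"ty":0,"tz":1,"ax":0,"ay":0,"az":0,"jaw":1},{"tx":0,"ty":0,"tz":1,"ax":0,"ay":0,"az":0,"jaw":1},{"tx":0,"ty":0,"tz":0,"ax":0,"ay":0,"az":0,"jaw":1}]'
```

```text
time_s: 11.08
eef_pos: [506.3, -153.7, 115.4]
ee_rot: [0.003, 0.126, 0.992, -0.001]
force: [-2.3, 1.9, 22.8]
grip_width: 0.189
grip_force: 100.8
```

22.8 N with no further travel, at TCP 115.4. That puts the foot at about 45 mm, which is the bore floor. I relieve the push, open, and retreat upward.

```bash
python3 -m jog '[{"tx":0,"ty":0,"tz":-1.5,"ax":0,"ay":0,"az":0,"jaw":1},{"tx":0,"ty":0,"tz":-1.5,"ax":0,"ay":0,"az":0,"jaw":0.5},{"tx":0,"ty":0,"tz":0,"ax":0,"ay":0,"az":0,"jaw":-0.1},{"tx":0,"ty":0,"tz":0,"ax":0,"ay":0,"az":0,"jaw":-0.1},{"tx":0,"ty":0,"tz":0,"ax":0,"ay":0,"az":0,"jaw":-0.1}]'
python3 -m jog '[{"tx":0,"ty":0,"tz":-10,"ax":0,"ay":0,"az":0,"jaw":-0.1},{"tx":0,"ty":0,"tz":-30,"ax":0,"ay":0,"az":0,"jaw":-0.1},{"tx":0,"ty":0,"tz":-50,"ax":0,"ay":0,"az":0,"jaw":-0.1},{"tx":0,"ty":0,"tz":-30,"ax":0,"ay":0,"az":0,"jaw":-0.1},{"tx":0,"ty":0,"tz":0,"ax":0,"ay":0,"az":0,"jaw":-0.1}]'
python3 -m jog '[{"tx":-50,"ty":0,"tz":0,"ax":0,"ay":0,"az":0,"jaw":-0.1},{"tx":0,"ty":0,"tz":0,"ax":0,"ay":0,"az":0,"jaw":-0.1}]'
python3 - <<'E'
from h import *
c=cam("wrist");sc=cam("scene");tp=cam("top")
f=lambda a:cv2.resize(a,(400,300),interpolation=cv2.INTER_CUBIC)
save({"color":np.vstack([np.hstack([f(c["color"]),f(sc["color"][90:180,170:290])]),np.hstack([f(sc["color"]),f(tp["color"])])])},"j.png")
for n,x in (("wrist",c),("scene",sc)):
    for r in place_of("thick_tube_grip",n)[:5]: print(n,np.round(r["centre"]),r["conf"],atz(x,r["centre"],130).round())
# height of topmost depth points near the socket (rim should be z=160)
v,u=np.mgrid[0:420,0:560]
for n,x in (("wrist",c),("scene",sc),("top",tp)):
    d=x["depth"];P=np.stack([(u-x["cx"])/x["fx"]*d,-(v-x["cy"])/x["fy"]*d,-d],-1)@x["W"][:3,:3].T+x["W"][:3,3]
    m=(d>0)&(np.hypot(P[...,0]-505,P[...,1]+153)<14)&(P[...,2]<190);print(n,m.sum(),np.percentile(P[m][:,2],[50,90,97]).round(1))
E
```

```text
time_s: 11.7
eef_pos: [504.7, -153.0, 115.4]
ee_rot: [-0.0, 0.126, 0.992, 0.0]
force: [-0.6, -0.0, -0.9]
grip_width: 0.546
grip_force: 0.0
time_s: 12.32
eef_pos: [505.6, -153.5, 238.3]
ee_rot: [0.002, 0.126, 0.992, -0.001]
force: [0.9, -0.5, -0.3]
grip_width: 0.549
grip_force: 0.0
time_s: 12.58
eef_pos: [554.2, -165.8, 233.2]
ee_rot: [-0.002, 0.125, 0.992, 0.001]
force: [-1.7, -0.4, -0.3]
grip_width: 0.549
grip_force: 0.0
wrist [275. 143.] 0.9 [ 505. -153.  130.]
wrist [544.  44.] 0.65 [484.  65. 130.]
wrist [458. 208.] 0.6 [601.  -9. 130.]
scene [317. 224.] 0.97 [511. 121. 130.]
scene [225. 126.] 0.75 [ 512. -149.  130.]
scene [228. 230.] 0.65 [631.  51. 130.]
scene [310. 286.] 0.61 [587. 201. 130.]
wrist 909 [159.7 161.1 161.6]
scene 437 [124.7 160.8 161.8]
top 39 [ 78.3  98.7 100.5]
```

View pics/j.png

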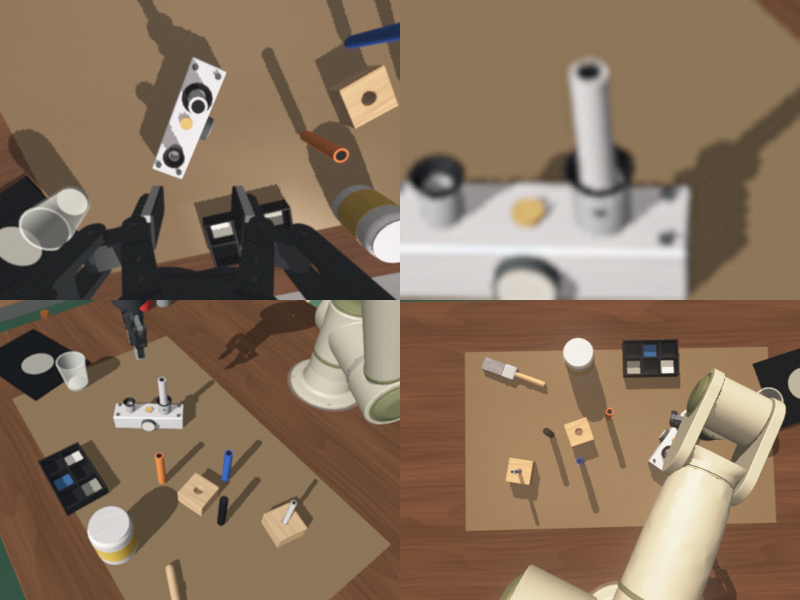

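The rim stands at z ≈ 160–161 mm, where 160 means fully home. The tube is upright in the larger fitting at scene (229,126), the thin tube is still in its block, and the gripper is clear.

```bash
python3 -c "
from rig import finish_job;print(finish_job())"
```

```text
the job is handed in; nothing more can be done
None
```

The thick tube is upright and fully home in the larger fitting (rim measured at about 160 mm, as it should be), released; the thin tube is still in its block, and the job was handed in at about 13 s with no verdict returned.

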